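# Hold the test fixture's lid open

### The arm

A 6-joint arm with a two-finger parallel gripper is mounted at the origin on the work surface. World frame = base frame: x ahead of the robot, y to its left, z up, the work surface at z = 0. Lengths are in m, angles in rad, forces in N, time in s.
With the tool pointing down it reaches from about 0.325 to 0.9 m from the base axis. Payload 6.1 kg.
Tool frame: the origin (TCP) lies midway between the tips of the shut fingers; the grasp point (between the pads) lies 19 mm behind it (r.grasp_offset is the distance from the TCP to the grasp point, in m); z points along the fingers, x is the direction in which the jaws open and shut, and the axes are right-handed (so a half turn about z gives the same grasp; the last joint's range is limited). The gripper opens to 85 mm and grips with 20 to 120 N. Pads are 22 mm wide; open, the fingers measure 114 mm over their backs; the gripper's body (76 mm by 85 mm) begins 54 mm behind the grasp point. The pads swing forward as they close: fully open they stand 13 mm farther back than shut.
Start: joints at [-1.327, 0.22, 1.526, -0, 1.395, -0.126], TCP at [0.226, -0.583, 0.231] pointing down, gripper open.
Joint ranges: [-2.98, 2.98], [-0.91, 2.08], [0.09, 2.57], [-1.24, 4.39], [0.2, 2.65], [-2.68, 2.68]. Speed limits (rad/s): [2.57, 2.57, 3.01, 3.14, 3.14, 3.14].

### API

Orientations are given as [roll, pitch, yaw] about the fixed x, y, z axes, in that order (R = Rz(yaw) Ry(pitch) Rx(roll)).
In Python, from bench import r, eyes gives the robot as it stands.
- The arm moves only by the shell command python3 -m crank 'ROWS' [FORCE]. ROWS is JSON, a list of rows, each a list of 5 numbers: the closure, from -1 (fully open) to 1 (shut), then the shift along the tool's x, y, z each as a share of 12 cm, from -1 to 1, then the turn about the tool's z as a share of 45 degrees, from -1 to 1. A call has 1 to 5 rows; each row shifts and turns the pose as measured when the row begins, along the tool's axes as they then stand; what a row does not reach is not made up. A row lasts 1/8 s, in which the tool goes at most 62.5 mm and 10.7 degrees, less where a joint would pass 70% of its speed; a pose out of reach is approached as far as the arm can. A call with a number of a shift or a turn outside -1 to 1 is refused whole. A call with a gripper value outside its range is refused whole. The fingers move at their own pace and stop on an object; FORCE is the grip in N (left out, the last holds). Time passes only in rows, so rows that do not move let the fingers close. It gives the time, the measured TCP pose, the force and the opening at its end, in the units of the state.
- r.get_obs(): the state, without advancing time (a new reading comes with each control period).
- eyes.get_image(name): name is "scene" or "top"; returns a dict with "img" (420x560x3 uint8, red, green, blue), "camera_matrix" (3x3 intrinsics, pixels), "cam_to_world" (4x4, takes a point from camera to world coordinates). Camera axes: x right, y down, z forward; pixel columns grow to the right and rows downward; lengths in m; the calibration is good to about 2 mm. A picture is of the moment at which its call begins. There is no depth.
- r.job_done(): hands the job in, once; it reports no verdict.
The state is a dict: "time": time; "joint_positions": joint angles; "dq": joint speeds; "joint_efforts": joint torques, N m; "tcp_pos": TCP position; "ee_rot": TCP orientation; "ft_force": force on the tool from outside, world axes, zero at the start; "ft_torque": the same for the moment, N m; "opening": opening from 0.0 (shut) to 1.0 (fully open).
Only numpy, scipy, OpenCV 4.12 (cv2) and the standard library are available. Lean on these libraries where they do the work, as an engineer would, in place of code of your own. Each camera call takes 0.05 s, during which the arm holds its last target.

### The job

Open the board test fixture for me: swing both side clamps right round until they are clear of the lid, then raise the lid to 60 degrees from closed and hold it there so that I can get at the board inside. The lid has no stay and drops shut when let go, so finish while you are still holding it up, motionless; leave the other things on the bench alone.

Things in the scene. Friction and masses are not known exactly. Their poses are not given: they have to be found in the camera images.
- fixture: Clamshell test fixture for circuit boards, fixed to the bench: grey housing with an aluminium base plate, 244 (x) x 304 (y) x 80 mm high; a board sits in a nest on top, under the lid. Origin: centre of its underside, on the bench. Axes: x from its front (bar, near the robot) to its rear (hinge), y to the left, z up.
- lid (a joint): Lid: flat aluminium frame with a clear plate, 220 mm wide, 12 mm thick, about 0.75 kg, hinged along the fixture's rear. Value: opening angle in rad; 0 closed and level, grows as its front rises, 1.047 is 60 degrees, limit 1.85. Nothing holds it up: it drops shut when let go. It cannot rise while a clamp's nose lies over it.
- lid_bar (a point): Middle of the lid's handle: round black bar, 12 mm thick, 156 mm long, along the fixture's y, 62 mm before the lid's front edge on two 10 mm stand-offs (130 mm clear between them). Closed: 106 mm above the bench, 167 mm in front of the fixture's origin, 45 mm in front of its base. Can be pinched from above and turn between the fingers as the lid swings. It moves with the lid.
- lid_hinge (a point): Middle of the lid's hinge pin: parallel to the fixture's y axis, 106 mm above the bench, 85 mm behind the fixture's origin. At opening angle a the bar stands 252*cos(a) mm in front of it and 252*sin(a) mm above it.
- clamp_left (a joint): Swing clamp on the fixture's left (+y): level steel arm on a post 30 mm in front of the fixture's origin and 132 mm to its left. Value in rad: 0 when its nose (40 mm long) points straight in over the lid's side; grows as it turns counter-clockwise seen from above, its knob coming to the fixture's front; stop at 1.62. The nose is clear of the lid from 1.2 on. Friction keeps it where it is left.
- clamp_left_knob (a point): Grasp point on the left clamp's knob: black, upright, round, 19 mm thick, 121 to 159 mm above the bench (this point at 146 mm), on the clamp's outer end, 46 mm from the post. At clamp value v it lies 30 + 46*sin(v) mm in front of the fixture's origin and 132 + 46*cos(v) mm to the left. About 2 N moves it; it does not spin on the arm.
- clamp_right (a joint): Swing clamp on the fixture's right (-y): level steel arm on a post 30 mm in front of the fixture's origin and 132 mm to its right. Value in rad: 0 when its nose (40 mm long) points straight in over the lid's side; grows as it turns clockwise seen from above, its knob coming to the fixture's front; stop at 1.62. The nose is clear of the lid from 1.2 on. Friction keeps it where it is left.
- clamp_right_knob (a point): Grasp point on the right clamp's knob: black, upright, round, 19 mm thick, 121 to 159 mm above the bench (this point at 146 mm), on the clamp's outer end, 46 mm from the post. At clamp value v it lies 30 + 46*sin(v) mm in front of the fixture's origin and 132 + 46*cos(v) mm to the right. About 2 N moves it; it does not spin on the arm.
- screwdriver: slim screwdriver, 170 mm long, dark handle, lying left of the fixture. Not part of the job. Origin: its underside at mid length, x towards its tip.
- board: loose populated circuit board, 70 x 95 x 4 mm (parts up to 10 mm), lying flat in front of the fixture. Not part of the job. Origin: centre of its underside.
- spool: empty grey reel standing on its flange, 52 mm across, 46 mm high, right of the fixture. Not part of the job. Origin: centre of its underside.
- heatsink: finned round aluminium body, 70 mm across, 105 mm high, standing at the right. Not part of the job. Origin: centre of its underside.
- meter: hand multimeter, 150 x 78 x 41 mm, lying at the left. Not part of the job. Origin: centre of its underside.
- tray: grey three-part tray, 110 x 150 x 32 mm, at the right. Not part of the job. Origin: centre of its underside.
- bottle: white dispenser bottle, 50 mm across, 125 mm high, at the left rear. Not part of the job. Origin: centre of its underside.
- mouse: computer mouse, 105 x 58 x 30 mm, near right. Not part of the job. Origin: centre of its underside.

How it is judged:
On the way:
1. both clamps are swung clear (at least 1.2 rad) while the lid is still shut (value of joint each of clamp_left, clamp_right above 1.2 rad and value of joint lid below 0.05 rad), for 0.2 s.
At the end, for the whole second after the job is handed in: Both clamps stand clear of the lid (1.2 rad or more); the lid is held by the robot, 55 to 65 degrees open (0.960 to 1.134 rad), still (slower than 0.05 rad/s), the robot pressing on it with more than 0.5 N (value of joint each of clamp_left, clamp_right above 1.2 rad and value of joint lid between 0.96 and 1.134 rad and velocity of joint lid between -0.05 and 0.05 rad/s and contact force between any of the fingers, the arm and lid above 0.5 N); the arm keeps its last pose, push and grip.
It fails at once if one of the other things on the bench is moved more than 30 mm (distance of any of screwdriver, board, spool, heatsink, meter, tray, bottle, mouse from where it was at the start of the episode above 0.03 m).
It also fails if it takes over 58 s, if anything falls off the work surface, if the arm or the gripper's body presses on something with over 40 N, if the wrist force passes 120 N, or if a joint passes its speed limit or range.

## Working session

There is one attempt and no reset: what is moved stays moved. The work goes in short steps, Python scripts to look and compute and a shell command to move; the robot and the scene stay as the last step left them, time stands still between calls to the robot, and variables do not carry over. Pictures are saved under pics/ and viewed, and the job is handed in when it is done.

```bash
ls; mkdir -p pics; python3 - <<'E'
from bench import r, eyes
import cv2
print(r.get_obs())
for n in ("scene","top"):
    d=eyes.get_image(n); cv2.imwrite(f"pics/{n}0.png",d["img"][:,:,::-1]); print(n,d["camera_matrix"],d["cam_to_world"])
E
```

```text
pics
{'time': 0.0, 'joint_positions': array([-1.32709740e+00,  2.21224525e-01,  1.52761961e+00,  3.07977046e-06,
        1.39465077e+00, -1.26098637e-01]), 'dq': array([-0.00082185,  0.00064898, -0.00155117,  0.00100251, -0.000382  ,
        0.00046745]), 'joint_efforts': array([ 2.04175371e-04, -4.96893704e+01, -3.89395416e+01, -3.36941785e-04,
        1.07988887e-02,  2.08719604e-05]), 'tcp_pos': array([ 0.22574586, -0.58217191,  0.23019571]), 'ee_rot': array([-3.14135041e+00,  1.88676773e-03, -1.20099908e+00]), 'ft_force': array([-0.91733393,  0.17816724, -1.06661831]), 'ft_torque': array([-0.00368649,  0.04105999, -0.00094468]), 'opening': 0.998673765380377}
scene [[476.05727223   0.         279.21415723]
 [  0.         476.05727223 201.83841511]
 [  0.           0.           1.        ]] [[ 0.54273616  0.67842588 -0.49515229  1.3208543 ]
 [ 0.83990173 -0.43727048  0.32149589 -0.52514951]
 [ 0.00159565 -0.59036671 -0.80713357  1.38665252]
 [ 0.          0.          0.          1.        ]]
top [[404.58097114   0.         281.32044148]
 [  0.         404.58097114 211.02950102]
 [  0.           0.           1.        ]] [[-0.01236968 -0.99061573  0.13611562  0.3780215 ]
 [-0.99974551  0.01482065  0.01700791 -0.00973718]
 [-0.01886562 -0.13587059 -0.99054696  1.19582966]
 [ 0.          0.          0.          1.        ]]
```

View pics/scene0.png

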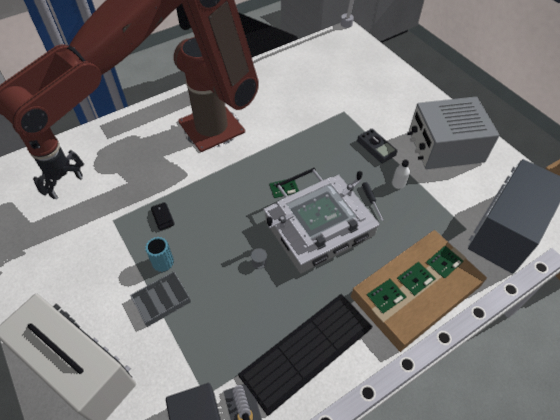

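View pics/top0.png

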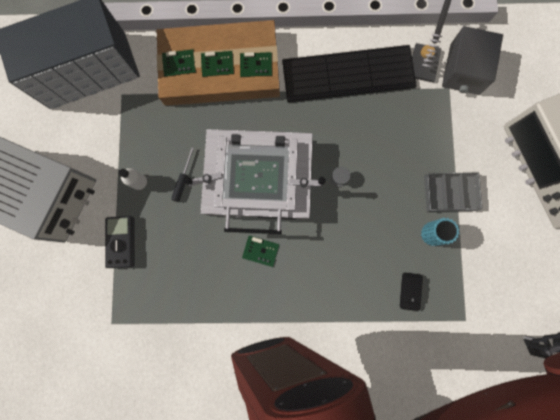

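The scene view shows the fixture at about (320,220). In the top view it is at about (257,175), with knobs near (186,180) and (322,181) and the bar at about (252,231). I'll zoom in to measure.

```bash
python3 - <<'E'
import cv2
t=cv2.imread("pics/top0.png")[115:275,165:365]; cv2.imwrite("pics/top0z.png",cv2.resize(t,None,fx=4,fy=3.75,interpolation=cv2.INTER_CUBIC)[:600])
t=cv2.imread("pics/scene0.png")[145:285,230:410]; cv2.imwrite("pics/scene0z.png",cv2.resize(t,None,fx=4,fy=4,interpolation=cv2.INTER_CUBIC))
E
```

```text
(no output)
```

View pics/top0z.png

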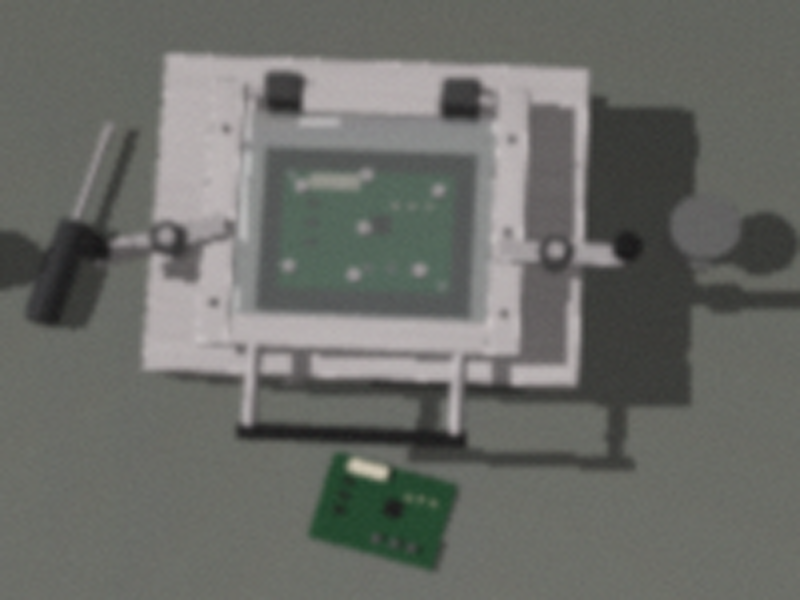

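View pics/scene0z.png

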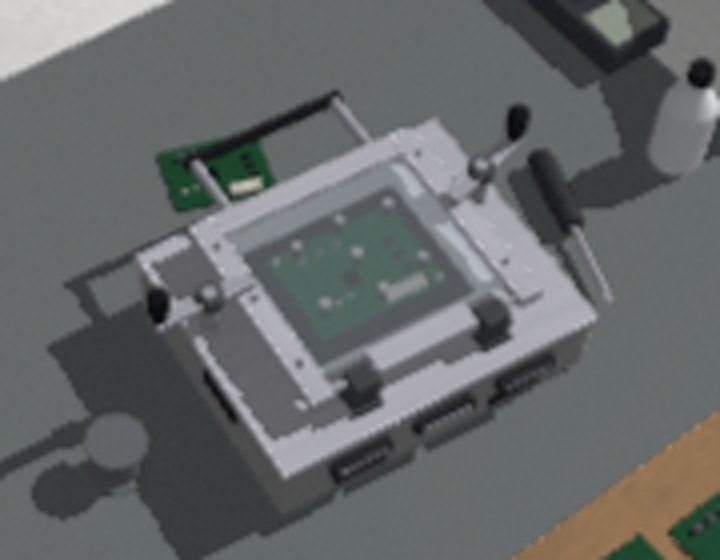

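```bash
cat > geo.py <<'E'
import numpy as np
from scipy.optimize import least_squares
C={"scene":(np.array([[476.05727223,0,279.21415723],[0,476.05727223,201.83841511],[0,0,1]]),np.array([[0.54273616,0.67842588,-0.49515229,1.3208543],[0.83990173,-0.43727048,0.32149589,-0.52514951],[0.00159565,-0.59036671,-0.80713357,1.38665252],[0,0,0,1]])),
"top":(np.array([[404.58097114,0,281.32044148],[0,404.58097114,211.02950102],[0,0,1]]),np.array([[-0.01236968,-0.99061573,0.13611562,0.3780215],[-0.99974551,0.01482065,0.01700791,-0.00973718],[-0.01886562,-0.13587059,-0.99054696,1.19582966],[0,0,0,1]]))}
def proj(n,p):
    K,T=C[n]; q=K@(T[:3,:3].T@(np.asarray(p,float)-T[:3,3])); return q[:2]/q[2]
def tri(a,b):
    f=lambda p: np.r_[proj("top",p)-a,proj("scene",p)-b]
    s=least_squares(f,[.5,0,.1]); return s.x,np.abs(s.fun).max()
E
python3 - <<'E'
from geo import *
Z=lambda x,y:(x/4+165,y/3.75+115)
S=lambda x,y:(x/4+230,y/4+145)
P={"barL":(Z(238,432),S(338,97)),"barR":(Z(466,438),S(185,158)),"knobL":(Z(95,243),S(517,121)),"knobR":(Z(628,246),S(158,304)),"postL":(Z(168,237),S(481,168)),"postR":(Z(556,250),S(208,297))}
for k,(a,b) in P.items():
    x,e=tri(a,b); print(k,x.round(4),round(e,2))
E
```

```text
barL [0.4789 0.1659 0.1008] 0.8
barR [0.4714 0.0107 0.1131] 0.86
knobL [0.6109 0.2551 0.1438] 0.57
knobR [ 0.6032 -0.0987  0.1438] 0.87
postL [0.6203 0.212  0.1191] 0.85
postR [ 0.6059 -0.0525  0.1199] 0.62
```

```bash
cat >> geo.py <<'E'
def fix2w(F,p):
    x,y,w=F; c,s=np.cos(w),np.sin(w); return np.array([x+c*p[0]-s*p[1],y+s*p[0]+c*p[1],p[2]])
def knob(F,side,v,z=.146): return fix2w(F,[-.03-.046*np.sin(v),side*(.132+.046*np.cos(v)),z])
def rows_to(o,tgt,yaw):
    "shares needed from obs o to TCP target (x,y,z) and yaw"
    from scipy.spatial.transform import Rotation as R
    M=R.from_euler('xyz',o["ee_rot"]).as_matrix(); d=M.T@(np.asarray(tgt)-o["tcp_pos"])
    dy=yaw-o["ee_rot"][2]; dy=(dy+np.pi)%(2*np.pi)-np.pi
    return (d/.12).round(3), round(-dy/(np.pi/4),3)
E
python3 - <<'E'
from geo import *
Z=lambda x,y:np.array((x/4+165,y/3.75+115))
S=lambda x,y:np.array((x/4+230,y/4+145))
P={"barL":(Z(238,432),S(338,97)),"barR":(Z(466,438),S(185,158)),"knobL":(Z(95,243),S(517,121)),"knobR":(Z(628,246),S(158,304)),"postL":(Z(168,237),S(481,168)),"postR":(Z(556,250),S(208,297))}
def model(p):
    F=p[:3]; return {"barL":fix2w(F,[-.167,.078,.106]),"barR":fix2w(F,[-.167,-.078,.106]),"knobL":knob(F,1,p[3],.142),"knobR":knob(F,-1,p[4],.142),
    "postL":fix2w(F,[-.03,.132,p[5]]),"postR":fix2w(F,[-.03,-.132,p[5]])}
def f(p):
    m=model(p); return np.concatenate([np.r_[proj("top",m[k])-P[k][0],proj("scene",m[k])-P[k][1]] for k in P])
s=least_squares(f,[.64,.08,-.05,.2,0,.12]); print(s.x.round(4)); print(s.fun.reshape(-1,4).round(2))
F=s.x[:3]; print("knobs",knob(F,1,s.x[3]),knob(F,-1,s.x[4]),"bar",fix2w(F,[-.167,0,.106]))
from bench import r
o=r.get_obs(); k=knob(F,-1,s.x[4]); print(rows_to(o,[k[0],k[1],.231],F[2]))
E
```

```text
[ 0.6425  0.0779 -0.0585  0.2688 -0.0222  0.1197]
[[-0.71 -0.96 -0.59 -0.5 ]
 [-0.21 -0.   -1.11  1.45]
 [-0.72  0.03 -0.39  0.3 ]
 [-0.92 -0.15 -0.73  0.28]
 [-0.44 -0.35 -0.99  0.19]
 [-0.57  0.18 -0.73 -0.18]]
knobs [0.61062266 0.25638327 0.146     ] [ 0.60312149 -0.09812132  0.146     ] bar [0.47574215 0.08763274 0.106     ]
(array([-2.625, -4.39 , -0.   ]), np.float64(-1.455))
```

```bash
python3 -m crank '[[-1,-0.26,-0.44,0,0],[-1,-0.26,-0.44,0,0],[-1,-0.26,-0.44,0,0],[-1,-0.26,-0.44,0,0],[-1,-0.26,-0.44,0,0]]' 30
```

```text
time: 0.72
tcp_pos: [0.4167, -0.3382, 0.2276]
ee_rot: [3.141, 0.005, -1.21]
ft_force: [0.9, -0.7, -0.3]
opening: 0.995
```

```bash
python3 -m crank '[[-1,-0.26,-0.44,0,0],[-1,-0.26,-0.44,0,0],[-1,-0.26,-0.44,0,0],[-1,0,0,0,-0.23],[-1,0,0,0,-0.23]]'; python3 -m crank '[[-1,0,0,0,-0.23],[-1,0,0,0,-0.23],[-1,0,0,0,-0.23],[-1,0,0,0,-0.2]]';  cat > go.py <<'E'
import sys
from geo import *
from bench import r
F=np.array([0.6425,0.0779,-0.0585])
a=[float(x) for x in sys.argv[1:]]
o=r.get_obs(); print(o["tcp_pos"].round(4),o["ee_rot"].round(3),"F",o["ft_force"].round(1),"op",round(o["opening"],3),"t",o["time"])
print(rows_to(o,a[:3],a[3]))
E
python3 go.py 0.603 -0.098 0.231 -0.058
```

```text
time: 1.35
tcp_pos: [0.5348, -0.1855, 0.226]
ee_rot: [-3.14, 0.008, -0.834]
ft_force: [0.3, -0.8, 0.3]
opening: 1.003
time: 1.85
tcp_pos: [0.5339, -0.1838, 0.2236]
ee_rot: [-3.134, 0.009, -0.111]
ft_force: [-0.0, -0.2, 0.9]
opening: 1.0
[ 0.5339 -0.1838  0.2236] [-3.134  0.009 -0.111] F [-0.  -0.2  0.9] op 1.0 t 1.85
(array([ 0.493, -0.775, -0.06 ]), np.float64(-0.067))
```

```bash
python3 -m crank '[[-0.3,0.25,-0.38,-0.05,-0.06],[-0.3,0.24,-0.38,0,0],[-0.3,0,0,0,0]]'; python3 go.py 0.603 -0.098 0.127 -0.068; python3 - <<'E'
from bench import eyes
import cv2
for n,(a,b,c,d) in {"scene":(115,255,230,410),"top":(115,265,225,425)}.items():
    d_=eyes.get_image(n)["img"][a:b,c:d,::-1]; cv2.imwrite(f"pics/{n}1.png",cv2.resize(d_,None,fx=4,fy=4,interpolation=cv2.INTER_CUBIC))
E
```

```text
time: 2.22
tcp_pos: [0.601, -0.0968, 0.2283]
ee_rot: [-3.133, 0.011, -0.063]
ft_force: [-0.2, -0.1, -0.3]
opening: 0.646
[ 0.601  -0.0968  0.2283] [-3.133  0.011 -0.063] F [-0.2 -0.1 -0.3] op 0.646 t 2.225
(array([0.027, 0.017, 0.844]), np.float64(0.007))
```

View pics/scene1.png

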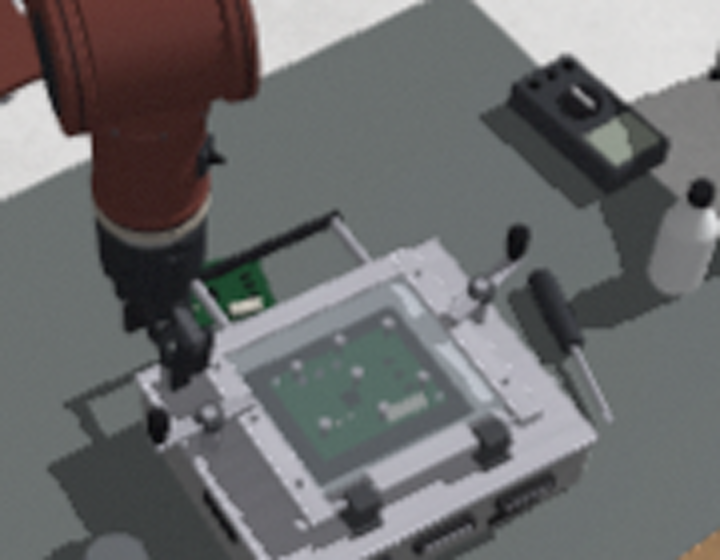

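View pics/top1.png

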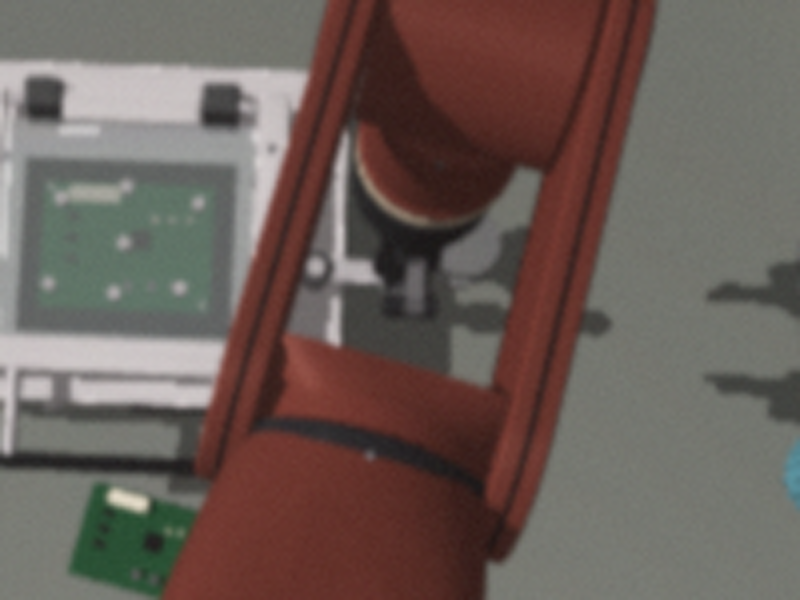

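The gripper sits above the right knob (scene crop: fingers at (185,350), knob at (158,425)), so I'll descend.

```bash
python3 -m crank '[[-0.3,0.02,0.02,0.3,0],[-0.3,0,0,0.3,0],[-0.3,0,0,0.22,0],[-0.3,0,0,0,0]]'; python3 go.py 0.603 -0.098 0.127 -0.068
```

```text
time: 2.82
tcp_pos: [0.5983, -0.1062, 0.1277]
ee_rot: [-3.136, 0.012, -0.07]
ft_force: [-0.2, 0.6, 0.4]
opening: 0.649
[ 0.5983 -0.1062  0.1277] [-3.136  0.012 -0.07 ] F [-0.2  0.6  0.4] op 0.649 t 2.825
(array([ 0.035, -0.071,  0.006]), np.float64(-0.003))
```

```bash
python3 - <<'E'
from bench import eyes
import cv2
for n,(a,b,c,d) in {"scene":(145,285,220,400)}.items():
    d_=eyes.get_image(n)["img"][a:b,c:d,::-1]; cv2.imwrite(f"pics/{n}2.png",cv2.resize(d_,None,fx=4,fy=4,interpolation=cv2.INTER_CUBIC))
E
```

```text
(no output)
```

View pics/scene2.png

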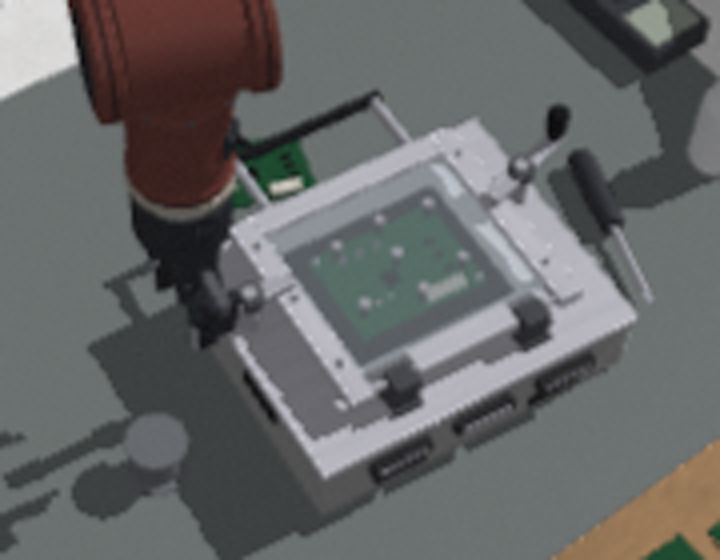

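```bash
python3 -m crank '[[-0.3,0.03,-0.07,0,0],[-0.3,0,0,0,0]]'; python3 go.py 0.603 -0.098 0.127 -0.068
```

```text
time: 3.12
tcp_pos: [0.6054, -0.0992, 0.1328]
ee_rot: [-3.138, 0.005, -0.072]
ft_force: [-0.5, -0.2, 0.6]
opening: 0.648
[ 0.6054 -0.0992  0.1328] [-3.138  0.005 -0.072] F [-0.5 -0.2  0.6] op 0.648 t 3.125
(array([-0.02 , -0.009,  0.048]), np.float64(-0.005))
```

```bash
python3 -m crank '[[0.2,-0.02,0,0.05,0],[0.6,0,0,0,0],[1,0,0,0,0],[1,0,0,0,0],[1,0,0,0,0]]' 30; python3 go.py 0.603 -0.098 0.127 -0.068
```

```text
time: 3.75
tcp_pos: [0.6029, -0.099, 0.1282]
ee_rot: [-3.138, 0.004, -0.071]
ft_force: [-1.5, -0.2, 0.4]
opening: 0.208
[ 0.6029 -0.099   0.1282] [-3.138  0.004 -0.071] F [-1.5 -0.2  0.4] op 0.208 t 3.75
(array([ 0.   , -0.008,  0.01 ]), np.float64(-0.004))
```

```bash
python3 -m crank '[[1,-0.067,-0.006,0,0.22],[1,-0.067,-0.006,0,0.22],[1,-0.067,-0.006,0,0.22]]'; cat > arc.py <<'E'
import sys
from geo import *
from bench import r
side=int(sys.argv[1]); F=np.array([0.6425,0.0779,-0.0585]); o=r.get_obs()
post=fix2w(F,[-.03,side*.132,0]); d=o["tcp_pos"]-post; c,s=np.cos(F[2]),np.sin(F[2])
f=np.array([c*d[0]+s*d[1],-s*d[0]+c*d[1]]); v=np.arctan2(-f[0],side*f[1])
print("v",v.round(3),"rad",np.hypot(*f).round(4),"tcp",o["tcp_pos"].round(4),"yaw",o["ee_rot"][2].round(3),"F",o["ft_force"].round(1),"op",round(o["opening"],3),"t",o["time"])
tv=float(sys.argv[2]); k=knob(F,side,tv); print(rows_to(o,[k[0],k[1],.127],F[2]+side*tv))
E
python3 arc.py -1 1
```

```text
time: 4.12
tcp_pos: [0.5796, -0.0916, 0.1282]
ee_rot: [3.141, 0.005, -0.604]
ft_force: [-3.4, 1.9, 2.1]
opening: 0.205
v 0.51 rad 0.0468 tcp [ 0.5796 -0.0916  0.1282] yaw -0.604 F [-3.4  1.9  2.1] op 0.205 t 4.125
(array([-0.182, -0.046,  0.011]), np.float64(0.579))
```

Tracking the arc well, so I'll continue.

```bash
python3 -m crank '[[1,-0.067,-0.006,0,0.22],[1,-0.067,-0.006,0,0.22],[1,-0.067,-0.006,0,0.22],[1,-0.067,-0.006,0,0.22]]'; python3 arc.py -1 1.5
```

```text
time: 4.62
tcp_pos: [0.5591, -0.0644, 0.1282]
ee_rot: [3.134, 0.005, -1.316]
ft_force: [-1.4, 2.7, 1.2]
opening: 0.206
v 1.25 rad 0.0474 tcp [ 0.5591 -0.0644  0.1282] yaw -1.316 F [-1.4  2.7  1.2] op 0.206 t 4.625
(array([-0.095, -0.023,  0.011]), np.float64(0.308))
```

```bash
python3 -m crank '[[1,-0.067,-0.006,0,0.22],[1,-0.04,-0.006,0,0.1],[1,0,0,0,0]]'; python3 arc.py -1 1.5
```

```text
time: 5.0
tcp_pos: [0.5571, -0.0509, 0.1283]
ee_rot: [3.131, 0.002, -1.575]
ft_force: [-1.3, -0.8, 0.8]
opening: 0.209
v 1.538 rad 0.0477 tcp [ 0.5571 -0.0509  0.1283] yaw -1.575 F [-1.3 -0.8  0.8] op 0.209 t 5.0
(array([ 0.015, -0.015,  0.011]), np.float64(-0.021))
```

```bash
python3 -m crank '[[-0.3,0,0,0,0],[-0.3,0,0,0,0],[-0.3,0,0,0,0],[-0.3,0,0,-0.4,0],[-0.3,0,0,-0.45,0]]'; python3 -m crank '[[-0.3,0,0,0,-0.22],[-0.3,0,0,0,-0.22],[-0.3,0,0,0,-0.22],[-0.3,0,0,0,-0.22],[-0.3,0,0,0,-0.22]]'; python3 -m crank '[[-0.3,0,0,0,-0.22],[-0.3,0,0,0,-0.22],[-0.3,0,0,0,-0.22],[-0.3,0,0,0,-0.1],[-0.3,0,0,0,0]]'; python3 go.py 0.611 0.256 0.231 0.2
```

```text
time: 5.62
tcp_pos: [0.556, -0.0509, 0.227]
ee_rot: [3.123, 0.006, -1.572]
ft_force: [0.7, -0.8, 0.4]
opening: 0.645
time: 6.25
tcp_pos: [0.5603, -0.0522, 0.2346]
ee_rot: [3.141, 0.005, -0.679]
ft_force: [0.7, -0.3, -0.2]
opening: 0.654
time: 6.88
tcp_pos: [0.5611, -0.0526, 0.2348]
ee_rot: [-3.138, 0.003, -0.06]
ft_force: [-0.0, -0.5, 0.1]
opening: 0.647
[ 0.5611 -0.0526  0.2348] [-3.138e+00  3.000e-03 -6.000e-02] F [-0.  -0.5  0.1] op 0.647 t 6.875
(array([ 0.261, -2.592,  0.039]), np.float64(-0.331))
```

```bash
python3 -m crank '[[-0.3,0.05,-0.5,0,0],[-0.3,0.05,-0.5,0,0],[-0.3,0.05,-0.5,0,0],[-0.3,0.05,-0.5,0,0],[-0.3,0.05,-0.45,0,0]]'; python3 -m crank '[[-0.3,0,0,0,-0.2],[-0.3,0,0,0,-0.13],[-0.3,0,0,0,0]]'; python3 go.py 0.611 0.256 0.231 0.21;python3 - <<'E'
from bench import eyes
import cv2
for n,(a,b,c,d) in {"scene":(105,245,230,410),"top":(125,265,145,335)}.items():
    d_=eyes.get_image(n)["img"][a:b,c:d,::-1]; cv2.imwrite(f"pics/{n}3.png",cv2.resize(d_,None,fx=4,fy=4,interpolation=cv2.INTER_CUBIC))
E
```

```text
time: 7.5
tcp_pos: [0.6134, 0.2419, 0.2363]
ee_rot: [-3.139, -0.001, -0.079]
ft_force: [0.4, 0.1, -0.1]
opening: 0.653
time: 7.88
tcp_pos: [0.613, 0.2477, 0.2352]
ee_rot: [-3.138, -0.001, 0.188]
ft_force: [0.5, -1.3, -0.8]
opening: 0.648
[0.613  0.2477 0.2352] [-3.138e+00 -1.000e-03  1.880e-01] F [ 0.5 -1.3 -0.8] op 0.648 t 7.875
(array([-0.003, -0.071,  0.035]), np.float64(-0.028))
```

View pics/scene3.png

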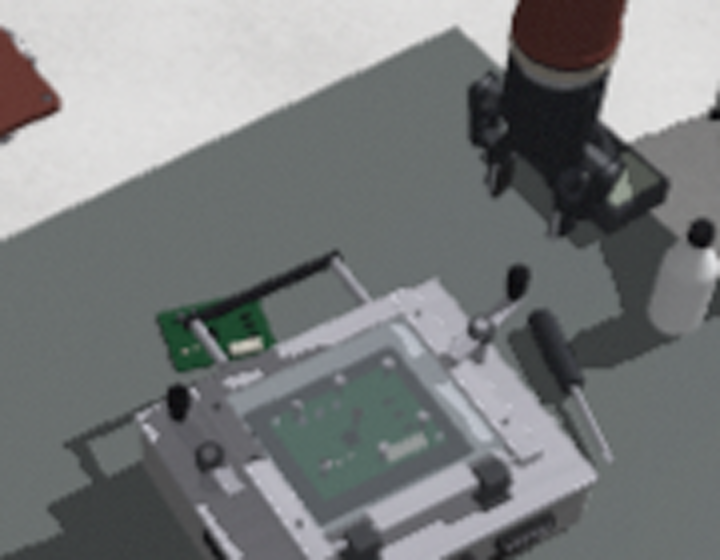

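View pics/top3.png

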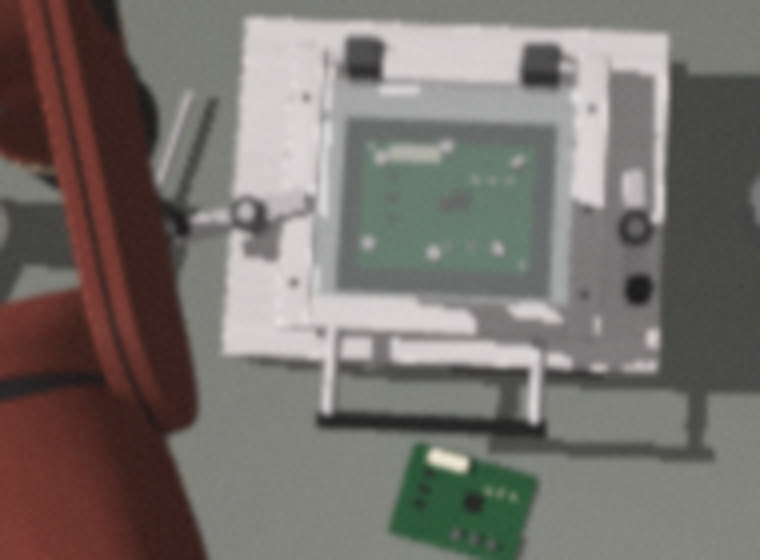

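The right clamp is swung clear: its knob is at (638,290) in the top crop, straight in front of the post. The left knob is ahead of me, so I'll descend on it.

```bash
python3 -m crank '[[-0.3,0,-0.07,0.3,-0.03],[-0.3,0,0,0.3,0],[-0.3,0,0,0,0]]'; python3 go.py 0.6105 0.256 0.127 0.21
```

```text
time: 8.35
tcp_pos: [0.6127, 0.2548, 0.1633]
ee_rot: [-3.138, -0.004, 0.202]
ft_force: [0.0, 0.4, -1.1]
opening: 0.65
[0.6127 0.2548 0.1633] [-3.138 -0.004  0.202] F [ 0.   0.4 -1.1] op 0.65 t 8.35
(array([-0.017, -0.012,  0.303]), np.float64(-0.01))
```

```bash
python3 -m crank '[[-0.3,-0.017,-0.01,0.29,0],[-0.3,0,0,0,0]]'; python3 go.py 0.6105 0.256 0.127 0.21
```

```text
time: 8.6
tcp_pos: [0.6123, 0.2554, 0.1315]
ee_rot: [-3.138, -0.007, 0.198]
ft_force: [-0.0, 0.1, 0.5]
opening: 0.649
[0.6123 0.2554 0.1315] [-3.138 -0.007  0.198] F [-0.   0.1  0.5] op 0.649 t 8.6
(array([-0.014, -0.008,  0.038]), np.float64(-0.015))
```

```bash
python3 -m crank '[[0.2,-0.014,-0.008,0.035,-0.01],[0.6,0,0,0,0],[1,0,0,0,0],[1,0,0,0,0],[1,0,0,0,0]]' 30; python3 arc.py 1 1
```

```text
time: 9.22
tcp_pos: [0.613, 0.2565, 0.1324]
ee_rot: [-3.137, -0.014, 0.205]
ft_force: [0.3, 0.6, -4.7]
opening: 0.206
v 0.219 rad 0.0457 tcp [0.613  0.2565 0.1324] yaw 0.205 F [ 0.3  0.6 -4.7] op 0.206 t 9.225
(array([-0.275,  0.097,  0.041]), np.float64(-0.938))
```

```bash
python3 -m crank '[[1,-0.067,0.006,0,-0.22],[1,-0.067,0.006,0,-0.22],[1,-0.067,0.006,0,-0.22],[1,-0.067,0.006,0,-0.22]]'; python3 arc.py 1 1.52
```

```text
time: 9.72
tcp_pos: [0.5862, 0.2409, 0.1324]
ee_rot: [3.136, -0.016, 0.918]
ft_force: [2.1, 2.3, -4.7]
opening: 0.209
v 0.916 rad 0.045 tcp [0.5862 0.2409 0.1324] yaw 0.918 F [ 2.1  2.3 -4.7] op 0.209 t 9.725
(array([-0.222,  0.046,  0.042]), np.float64(-0.692))
```

```bash
python3 -m crank '[[1,-0.067,0.006,0,-0.22],[1,-0.067,0.006,0,-0.22],[1,-0.067,0.006,0,-0.22],[1,-0.03,0.006,0,-0.1],[1,0,0,0,0]]'; python3 arc.py 1 1.52
```

```text
time: 10.35
tcp_pos: [0.5764, 0.2156, 0.1325]
ee_rot: [3.128, -0.012, 1.536]
ft_force: [1.4, -0.7, -5.0]
opening: 0.206
v 1.535 rad 0.044 tcp [0.5764 0.2156 0.1325] yaw 1.536 F [ 1.4 -0.7 -5. ] op 0.206 t 10.35
(array([ 0.006, -0.016,  0.045]), np.float64(0.095))
```

```bash
python3 -m crank '[[-0.3,0,0,0,0],[-0.3,0,0,0,0],[-0.3,0,0,0,0],[-0.3,0,0,-0.4,0],[-0.3,0,0,-0.45,0]]'; python3 -m crank '[[-0.3,0,0,0,0.22],[-0.3,0,0,0,0.22],[-0.3,0,0,0,0.22],[-0.3,0,0,0,0.22],[-0.3,0,0,0,0.22]]'; python3 -m crank '[[-0.3,0,0,0,0.22],[-0.3,0,0,0,0.22],[-0.3,0,0,0,0.22],[-0.3,0,0,0,0.22],[-0.3,0,0,0,0.04]]'; python3 go.py 0.4757 0.0876 0.2 -0.0585;python3 - <<'E'
from bench import eyes
import cv2
for n,(a,b,c,d) in {"scene":(105,245,230,410),"top":(125,265,145,335)}.items():
    d_=eyes.get_image(n)["img"][a:b,c:d,::-1]; cv2.imwrite(f"pics/{n}4.png",cv2.resize(d_,None,fx=4,fy=4,interpolation=cv2.INTER_CUBIC))
E
```

```text
time: 10.98
tcp_pos: [0.5736, 0.2143, 0.2337]
ee_rot: [3.133, -0.01, 1.532]
ft_force: [0.9, 0.6, -0.4]
opening: 0.648
time: 11.6
tcp_pos: [0.5782, 0.2157, 0.2438]
ee_rot: [3.138, -0.028, 0.64]
ft_force: [0.4, 0.2, -0.9]
opening: 0.647
time: 12.22
tcp_pos: [0.5793, 0.2163, 0.2459]
ee_rot: [-3.124, -0.027, -0.111]
ft_force: [-0.5, 1.1, 0.4]
opening: 0.643
[0.5793 0.2163 0.2459] [-3.124 -0.027 -0.111] F [-0.5  1.1  0.4] op 0.643 t 12.225
(array([-0.749,  1.168,  0.343]), np.float64(-0.067))
```

View pics/scene4.png

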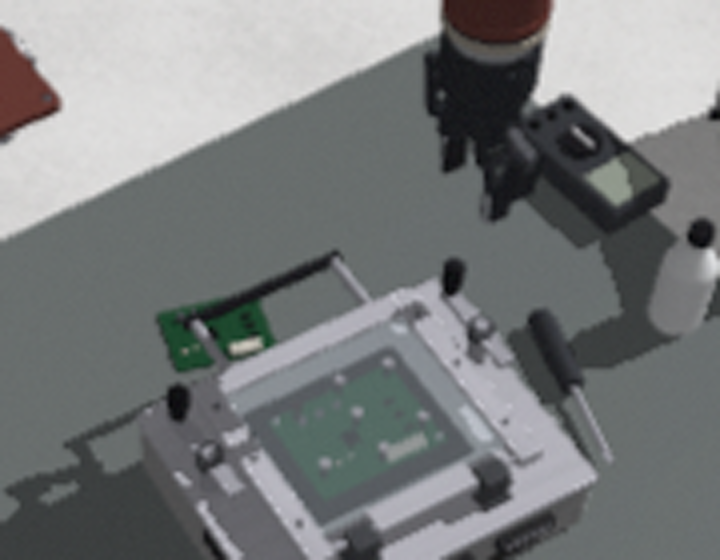

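View pics/top4.png

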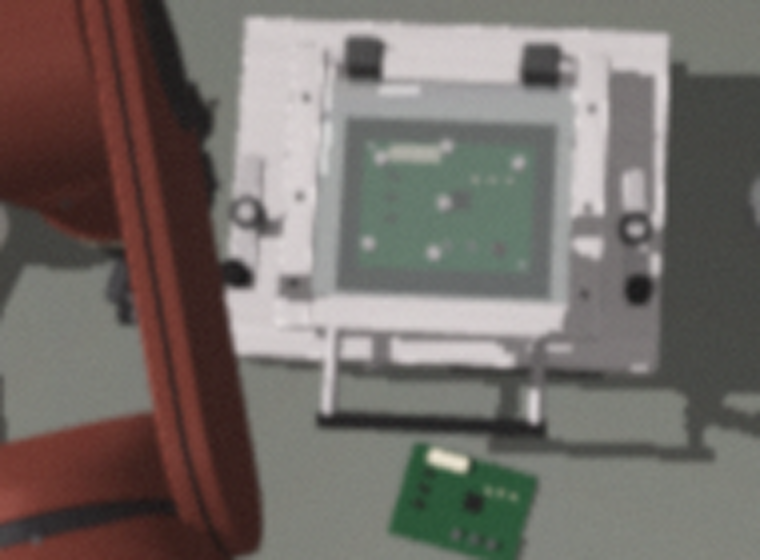

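Both clamps are clear and the lid is shut: in the top crop the knobs are at (237,273) and (638,290), in front of their posts, and the bar runs from (320,420) to (545,430). Next I move to the bar.

```bash
python3 -m crank '[[0,-0.25,0.39,0,0],[0,-0.25,0.39,0,0],[0,-0.24,0.38,0,-0.06],[0,0,0,0,0]]'; python3 go.py 0.4755 0.088 0.087 -0.0585
```

```text
time: 12.82
tcp_pos: [0.4737, 0.0846, 0.24]
ee_rot: [-3.127, -0.028, -0.055]
ft_force: [0.1, 0.0, 0.7]
opening: 0.502
[0.4737 0.0846 0.24  ] [-3.127 -0.028 -0.055] F [0.1 0.  0.7] op 0.502 t 12.825
(array([-0.022, -0.01 ,  1.275]), np.float64(0.005))
```

```bash
python3 -m crank '[[0,-0.01,0,0.4,0],[0,-0.01,0,0.35,0],[0,0,0,0,0]]'; python3 go.py 0.4755 0.088 0.087 -0.0585; python3 - <<'E'
from bench import eyes
import cv2
for n,(a,b,c,d) in {"scene":(105,245,230,410)}.items():
    d_=eyes.get_image(n)["img"][a:b,c:d,::-1]; cv2.imwrite(f"pics/{n}5.png",cv2.resize(d_,None,fx=4,fy=4,interpolation=cv2.INTER_CUBIC))
E
```

```text
time: 13.2
tcp_pos: [0.477, 0.0865, 0.1512]
ee_rot: [-3.125, -0.035, -0.054]
ft_force: [0.6, -0.5, -0.3]
opening: 0.499
[0.477  0.0865 0.1512] [-3.125 -0.035 -0.054] F [ 0.6 -0.5 -0.3] op 0.499 t 13.2
(array([-0.032, -0.003,  0.534]), np.float64(0.005))
```

View pics/scene5.png

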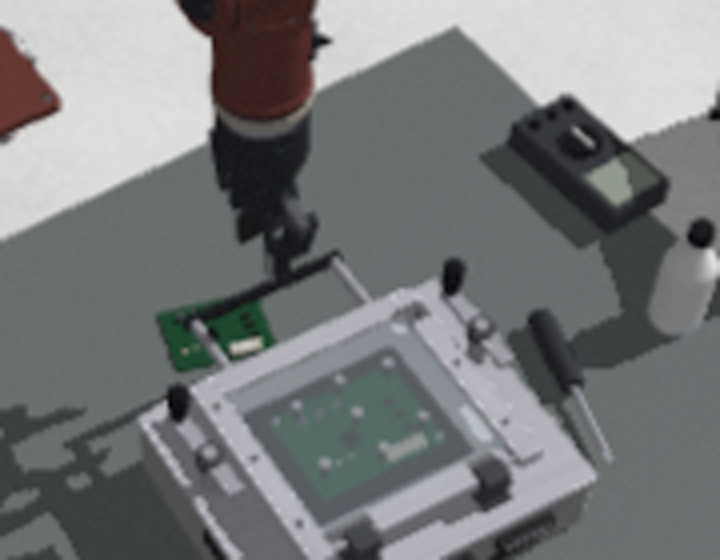

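The gripper is over the middle of the bar, at about (275,270) in the crop.

```bash
python3 -m crank '[[0,-0.02,0,0.3,0],[0,-0.01,0,0.24,0],[0,0,0,0,0]]'; python3 go.py 0.4755 0.088 0.087 -0.0585
```

```text
time: 13.62
tcp_pos: [0.4847, 0.0888, 0.0953]
ee_rot: [-3.124, -0.052, -0.053]
ft_force: [-0.4, -0.7, 1.2]
opening: 0.497
[0.4847 0.0888 0.0953] [-3.124 -0.052 -0.053] F [-0.4 -0.7  1.2] op 0.497 t 13.625
(array([-0.08 ,  0.012,  0.065]), np.float64(0.008))
```

```bash
python3 -m crank '[[0,-0.08,0.01,0.06,0],[0,0,0,0,0]]'; python3 go.py 0.4755 0.088 0.087 -0.0585
```

```text
time: 13.88
tcp_pos: [0.4778, 0.0885, 0.0912]
ee_rot: [-3.124, -0.057, -0.052]
ft_force: [-0.1, 0.4, 0.6]
opening: 0.504
[0.4778 0.0885 0.0912] [-3.124 -0.057 -0.052] F [-0.1  0.4  0.6] op 0.504 t 13.875
(array([-0.021,  0.006,  0.034]), np.float64(0.008))
```

```bash
python3 -m crank '[[0.4,-0.01,0,0.03,0],[0.8,0,0,0,0],[1,0,0,0,0],[1,0,0,0,0],[1,0,0,0,0]]' 45; python3 go.py 0.4755 0.088 0.087 -0.0585
```

```text
time: 14.5
tcp_pos: [0.4772, 0.0887, 0.0891]
ee_rot: [-3.123, -0.058, -0.052]
ft_force: [-1.2, -0.5, -0.8]
opening: 0.123
[0.4772 0.0887 0.0891] [-3.123 -0.058 -0.052] F [-1.2 -0.5 -0.8] op 0.123 t 14.5
(array([-0.015,  0.007,  0.017]), np.float64(0.008))
```

```bash
cat > lid.py <<'E'
import sys
from geo import *
from bench import r
from scipy.spatial.transform import Rotation as R
F=np.array([0.6425,0.0779,-0.0585]); o=r.get_obs(); M=R.from_euler('xyz',o["ee_rot"]).as_matrix()
g=o["tcp_pos"]-.019*M[:,2]; h=fix2w(F,[.085,0,.106]); ex=fix2w(np.r_[0,0,F[2]],[1,0,0])
d=g-h; a=np.arctan2(d[2],-d@ex); rad=np.hypot(d[2],d@ex)
print("a",a.round(3),np.degrees(a).round(1),"rad",rad.round(4),"tcp",o["tcp_pos"].round(4),o["ee_rot"].round(3),"F",o["ft_force"].round(1),"dq",np.abs(o["dq"]).max().round(3),"op",round(o["opening"],3),"t",o["time"])
print(rad)
b=a
for t in map(float,sys.argv[1:]):
    s=rad*((np.cos(b)-np.cos(t))*ex+(np.sin(t)-np.sin(b))*np.array([0,0,1])); print(t,(M.T@s/.12).round(3)); b=t
E
python3 lid.py .1 .2 .3 .4 .5 .6 .7 .8 .9 1.0 1.05
```

```text
a 0.008 0.5 rad 0.2517 tcp [0.4772 0.0887 0.0891] [-3.123 -0.058 -0.052] F [-1.2 -0.5 -0.8] dq 0.002 op 0.123 t 14.5
0.2517287289367461
0.1 [ 0.022 -0.003 -0.191]
0.2 [ 0.043 -0.004 -0.205]
0.3 [ 0.064 -0.003 -0.2  ]
0.4 [ 0.083 -0.003 -0.192]
0.5 [ 0.102 -0.003 -0.183]
0.6 [ 0.12  -0.002 -0.172]
0.7 [ 0.136 -0.002 -0.159]
0.8 [ 0.152 -0.002 -0.145]
0.9 [ 0.165 -0.001 -0.129]
1.0 [ 0.177 -0.001 -0.112]
1.05 [ 0.093 -0.    -0.049]
```

```bash
python3 -m crank '[[1,0.02,0,-0.19,0],[1,0.04,0,-0.2,0]]'; python3 lid.py .3 .4 .5
```

```text
time: 14.75
tcp_pos: [0.4811, 0.0884, 0.1349]
ee_rot: [-3.121, -0.057, -0.053]
ft_force: [5.2, 3.1, -5.2]
opening: 0.12
a 0.191 10.9 rad 0.2524 tcp [0.4811 0.0884 0.1349] [-3.121 -0.057 -0.053] F [ 5.2  3.1 -5.2] dq 0.382 op 0.12 t 14.75
0.252392845349066
0.3 [ 0.068 -0.004 -0.219]
0.4 [ 0.083 -0.004 -0.193]
0.5 [ 0.102 -0.003 -0.184]
```

```bash
python3 -m crank '[[1,0.07,0,-0.21,0],[1,0.08,0,-0.19,0],[1,0.1,0,-0.18,0]]'; python3 lid.py .6 .7 .8
```

```text
time: 15.12
tcp_pos: [0.5035, 0.0873, 0.2044]
ee_rot: [-3.119, -0.046, -0.053]
ft_force: [-2.0, 2.4, -3.4]
opening: 0.12
a 0.48 27.5 rad 0.2539 tcp [0.5035 0.0873 0.2044] [-3.119 -0.046 -0.053] F [-2.   2.4 -3.4] dq 0.389 op 0.12 t 15.125
0.2539051629687808
0.6 [ 0.14  -0.004 -0.21 ]
0.7 [ 0.136 -0.003 -0.162]
0.8 [ 0.151 -0.003 -0.148]
```

```bash
python3 -m crank '[[1,0.14,0,-0.2,0],[1,0.14,0,-0.16,0],[1,0.15,0,-0.15,0]]'; python3 lid.py .9 1.0 1.05
```

```text
time: 15.5
tcp_pos: [0.5455, 0.0849, 0.2662]
ee_rot: [-3.117, -0.025, -0.051]
ft_force: [-5.0, 0.9, -1.3]
opening: 0.126
a 0.776 44.4 rad 0.2559 tcp [0.5455 0.0849 0.2662] [-3.117 -0.025 -0.051] F [-5.   0.9 -1.3] dq 0.528 op 0.126 t 15.5
0.25591290370786274
0.9 [ 0.201 -0.003 -0.173]
1.0 [ 0.176 -0.002 -0.12 ]
1.05 [ 0.092 -0.001 -0.053]
```

```bash
python3 -m crank '[[1,0.21,0,-0.15,0],[1,0.18,0,-0.1,0],[1,0.06,0,-0.03,0],[1,0,0,0,0]]'; python3 lid.py 1.047
```

```text
time: 16.0
tcp_pos: [0.5937, 0.0822, 0.3075]
ee_rot: [-3.118, -0.01, -0.049]
ft_force: [-3.0, -0.0, 0.3]
opening: 0.116
a 1.024 58.7 rad 0.2581 tcp [0.5937 0.0822 0.3075] [-3.118 -0.01  -0.049] F [-3.  -0.   0.3] dq 0.009 op 0.116 t 16.0
0.2581465705388719
1.047 [ 0.043 -0.    -0.025]
```

```bash
python3 -m crank '[[1,0.03,0,0,0],[1,0,0,0,0],[1,0,0,0,0]]'; python3 lid.py 1.047;python3 - <<'E'
from bench import eyes
from geo import *
import cv2
for n,(a,b,c,d) in {"scene":(85,235,230,410),"top":(105,245,165,335)}.items():
    d_=eyes.get_image(n)["img"][a:b,c:d,::-1]; cv2.imwrite(f"pics/{n}6.png",cv2.resize(d_,None,fx=4,fy=4,interpolation=cv2.INTER_CUBIC))
F=[0.6425,0.0779,-0.0585]
for g in (55,60,65):
  t=np.radians(g)
  for s in(1,-1):
    p=fix2w(F,[.085-.252*np.cos(t),s*.078,.106+.252*np.sin(t)]); print(g,s,((proj("scene",p)-[230,85])*4).round(),((proj("top",p)-[165,105])*4).round())
E
```

```text
time: 16.38
tcp_pos: [0.5947, 0.0822, 0.3082]
ee_rot: [-3.118, -0.006, -0.049]
ft_force: [-3.6, 0.5, 1.8]
opening: 0.117
a 1.029 59.0 rad 0.2581 tcp [0.5947 0.0822 0.3082] [-3.118 -0.006 -0.049] F [-3.6  0.5  1.8] dq 0.006 op 0.117 t 16.375
0.2581077888615779
1.047 [ 0.033 -0.    -0.019]
55 1 [427. 254.] [189. 272.]
55 -1 [250. 331.] [467. 284.]
60 1 [442. 259.] [187. 235.]
60 -1 [264. 337.] [468. 246.]
65 1 [458. 267.] [186. 195.]
65 -1 [278. 346.] [469. 207.]
```

View pics/scene6.png

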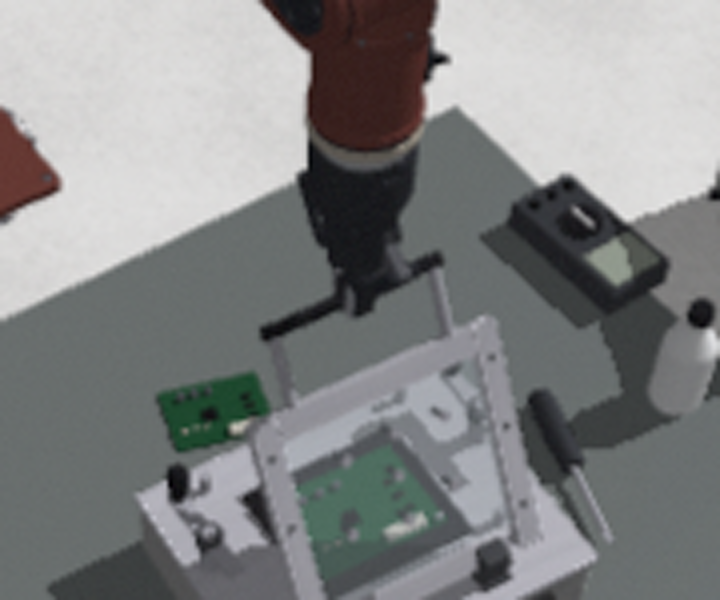

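View pics/top6.png

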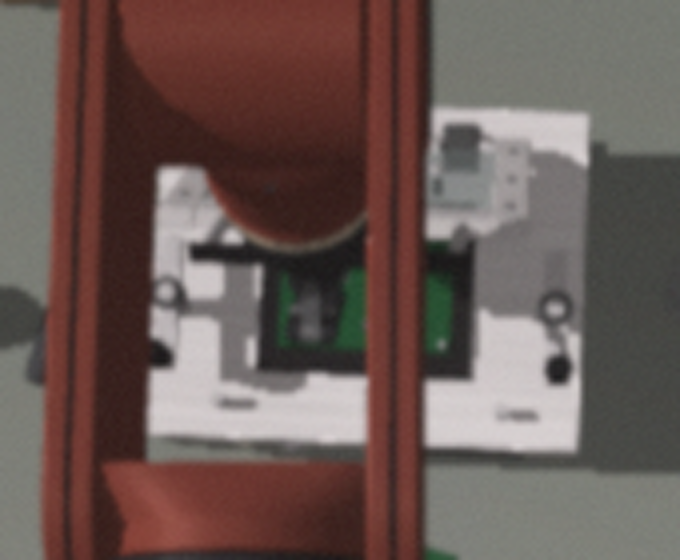

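The scene crop shows the bar ends at (440,258) and (264,335), matching the 60° prediction of (442,259) and (264,337). The top crop, with the left end at (190,250), gives about 58°. Both clamp knobs are still in front of their posts. I'll check it is still, then hand in.

```bash
python3 -m crank '[[1,0,0,0,0],[1,0,0,0,0],[1,0,0,0,0],[1,0,0,0,0]]'; python3 lid.py 1.047; python3 -c "
from bench import r
print(r.job_done())"
```

```text
time: 16.98
tcp_pos: [0.5944, 0.0822, 0.308]
ee_rot: [-3.118, -0.005, -0.049]
ft_force: [-4.3, 0.7, 2.5]
opening: 0.12
a 1.028 58.9 rad 0.2581 tcp [0.5944 0.0822 0.308 ] [-3.118 -0.005 -0.049] F [-4.3  0.7  2.5] dq 0.002 op 0.12 t 16.975
0.2581096294302485
1.047 [ 0.035 -0.    -0.021]
the job is handed in; nothing more can be done
None
```

The fixture is open: both side clamps are swung clear, and the arm is holding the lid up at about 59°. I handed the job in at about 17 s of the 58 s allowed; it reported no verdict.

- **Clamps:** I turned each by its knob to about 1.54 rad, estimated from the gripper position, while the lid was still shut. The last pictures show both knobs still in front of their posts.
- **Lid:** I pinched the bar from above with a 45 N grip and raised it along its arc. The arm pose gives 58.9°, the scene camera about 60° and the top camera about 58°. All three are within the 55–65° range.
- **Stillness:** joint speeds were at most 0.002 rad/s just before hand-in, and the gripper opening still matched the bar.
- **Disagreement:** the grasp point came out 258 mm from the hinge, where the bar should be at 252 mm. The bar probably sits a few mm off centre in the pads, or the calibration is slightly out.
- **Other things on the bench:** I did not measure them again afterwards. Those still in view in the last pictures look unmoved, and the forces stayed small throughout.

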